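# Seat the heat-spreader disc in the heatsink plate and close its keeper

### The job

On the aluminium heatsink plate, nudge the loose copper disc with the fingertips across the plate and over the edge of the round pocket until it drops in flush; push it gently and never grip it or lift it. Then push the keeper's red post round to its stop, so that the yellow keeper arm lies across the seated disc. Leave the black rubber disc and everything else where they are.

Things in the scene. Friction and masses are not known exactly. Their poses are not given: they have to be found in the camera images.
- plate: Fixed aluminium heatsink plate lying flat on the table, 240 (its x) by 200 (its y) mm, 24 mm thick; origin at the centre of its underside, on the table; z up. It carries the pocket and the keeper.
- pocket (a point): Centre of the mouth of the round pocket, level with the plate's top (24 mm above the table). The pocket is 61 mm in diameter and 8 mm deep, with a flat white floor; it lies 20 mm from the plate's centre towards plate +x.
- copper_disc: The loose bare copper disc, 56 mm in diameter, 8 mm thick, about 175 g (mass and friction vary); origin at the centre of its underside, z up. It starts flat on the plate's top, on the plate's -x side and clear of the pocket, at either plate +y or plate -y. It slides under a push of about 1 to 3 N. Seated, its top is flush with the plate's top.
- copper_disc_center (a point): Centre of the copper disc, half-way up: 28 mm above the table when it lies on the plate, 20 mm when seated in the pocket.
- keeper_pivot (a point): Point on the keeper's upright pivot axis, at the plate's top, 70 mm from the pocket's centre towards plate +y. A dark steel boss 18 mm in diameter stands 12 mm high there. The yellow arm, 16 mm wide and 5 mm thick, reaches 72 mm from the axis and passes 4 mm above the plate's top: clear of a seated disc, blocked by one that stands out.
- keeper_post (a point): Point half-way up the upright red post near the free end of the keeper, 65 mm from the pivot axis. The post is 12 mm in diameter and stands from 9 to 37 mm above the plate's top (33 to 61 mm above the table); this point lies 23 mm above the plate's top. About 1 N sideways moves it.
- keeper (a joint): Angle of the keeper about its upright pivot, rad: 0 = closed against its stop, the arm pointing along plate -y across the pocket, the post 5 mm from the pocket's centre; it grows anticlockwise seen from above, so at 1.57 the arm points along plate +x. It starts open, 1.05 to 1.5, and stays where it is left by friction.
- rubber_disc_center (a point): Centre of the loose black rubber disc, same size as the copper one (56 by 8 mm), lying on the plate on the other side of its -x end, about 90 to 120 mm from the copper disc. Leave alone.
- capacitor: Small loose blue capacitor, 26 mm in diameter, 34 mm high, standing on the plate's corner at plate +x, -y; origin at its foot. Leave alone.
- big_capacitor: Large loose black capacitor, 50 mm in diameter, 85 mm high, standing on the table to the left; origin at its foot. Leave alone.
- choke: Loose copper-wound ring choke, about 92 mm in diameter, 37 mm high, on the table to the left; origin under its centre. Leave alone.
- fan: Loose square black fan, 80 by 80 by 25 mm, lying on the table to the right; origin under its centre. Leave alone.
- screwdriver: Loose screwdriver lying on the table to the right; origin under it. Leave alone.
- glue: Loose white glue bottle with a red cap, 44 mm in diameter, 110 mm high, on the table to the right; origin at its foot. Leave alone.
Not all that is in view belongs to the job. Several things have the shape of the copper_disc; the one meant has the colours described above.

How it is judged:
By the outcome, as a careful person would: the job done as asked, in the order asked, and still so for the second after the job is handed in, with the robot touching nothing.
It also fails if it takes over 48 s, if anything falls off the work surface, if the arm or the gripper's body presses on something with over 40 N, if the wrist force passes 120 N, or if a joint passes its speed limit or range.

### The arm

A 6-joint arm with a two-finger parallel gripper is mounted at the origin on the work surface. World frame = base frame: x ahead of the robot, y to its left, z up, the work surface at z = 0. Lengths are in m, angles in degrees, forces in N, time in s.
With the tool pointing down it reaches from about 0.25 to 0.775 m from the base axis. Payload 4 kg.
Tool frame: the origin (TCP) lies where the fingers leave the gripper's body, on its centre line; the fingertips stand 73 mm ahead of it and the grasp point (between the pads) lies 54 mm ahead of it; z points along the fingers, y is the line along which they close (so a half turn about z gives the same grasp; the last joint's range is limited). The gripper opens to 85 mm and grips with 20 to 120 N. Pads are 22 mm wide; open, the fingers measure 114 mm over their backs; the gripper's body (76 mm by 85 mm) begins 54 mm behind the grasp point. The pads swing forward as they close: fully open they stand 13 mm farther back than shut.
Start: joints at [-79.131, 4.996, 78.535, -0, 96.463, -5.907], TCP at [0.159, -0.527, 0.304] pointing down, gripper open.
Joint ranges: [-177.83, 177.83], [-43.37, 116.18], [15.69, 146.23], [-61.86, 241.86], [9.47, 152.12], [-147.06, 147.06]. Speed limits (degrees/s): [159.86, 159.86, 180, 180, 180, 180].

### API

Orientations are given as a 3x3 rotation matrix whose columns are the frame's x, y, z axes.
In Python, from plant import * gives the robot as it stands.
- The arm moves only by the tool carry_out, never from a script. Its argument "steps" is a list of rows, each a list of 7 numbers: the turn, a rotation vector about the world's x, y, z normalised to -1 to 1, where 1 is pi rad, then the shift along the world's x, y, z normalised to -1 to 1, where 1 is 0.15 m, then the gripper's target within -1 to 1 (shut at 1, half-way at 0, fully open at -1). In form: [[ax, ay, az, dx, dy, dz, hand], ...]. A call has exactly 8 rows; each row is the pose to reach, as a shift and turn from the pose commanded when the call began, turning the shorter way round; what a row does not reach only later rows make up. A row lasts 1/10 s, in which the tool goes at most 50 mm and 8.59 degrees, less where a joint would pass 70% of its speed; a pose out of reach is approached as far as the arm can. A call with a number of a shift or a turn outside -1 to 1 is refused whole. A call with a gripper value outside its range is refused whole. The fingers move at their own pace and stop on an object; "grip_force" is the grip in N (left out, the last holds). Time passes only in rows, so rows that repeat a pose let the fingers close, or fill a call up. It gives the time, the measured TCP pose, the force, the opening and the grip force at its end, in the units of the state.
- get_obs(): the state, without advancing time (a new reading comes with each control period).
- snapshot(name): name is "scene" or "top"; returns the picture (420x560x3 uint8, red, green, blue); there is no depth.
- camera_model(name): a dict with "K" (3x3 intrinsics, pixels), "k1" (the pictures are not rectified: a ray, as slopes to the right and down, at radius r is drawn at 1 + k1 r^2 times it, then the intrinsics apply), "view" (4x4, takes a point from world to camera coordinates). Camera axes: x right, y down, z forward; pixel columns grow to the right and rows downward; lengths in m; the calibration is good to about 2 mm. A picture is of the moment at which its call begins. camera_model takes no time and is no camera call.
- sign_off(): hands the job in; it is judged then, once.
Trained networks look in the newest picture that a camera, given by its name, has taken for a name from the list of things; names that differ only in an ending like _2 or _b are one class to them, and where a whole thing is asked for, a point or a joint stands for the part that bears it (a point fixed in the world has none). Each returns a list of dicts, best first, with "confidence" (0 to 1); they miss things now and then, are a little off and sometimes report something else, mostly with a low value. They report only what shows in the picture. A call takes as long as a camera call. They do not tell look-alikes from the thing itself.
- search_frame(name, camera): "extent" ([left, top, width, height] in pixels, round what is visible of it).
- silhouettes(name, camera): "mask" (420x560 bool, what is visible of it) and "extent" ([left, top, width, height] in pixels, round what is visible of it).
- pinpoint(name, camera): "xy" ([column, row] in pixels: a listed point, or the origin of a listed thing).
The state is a dict: "t": time; "joint_positions": joint angles; "dq": joint speeds; "joint_torque": joint torques, N m; "tool_pos": TCP position; "tool_rot": TCP orientation; "contact_force": force on the tool from outside, world axes, zero at the start; "ft_torque": the same for the moment, N m; "gripper_width": opening from 0.0 (shut) to 1.0 (fully open); "grip_force": force on a finger pad.
Only numpy, scipy, OpenCV 4.12 (cv2) and the standard library are available. Lean on these libraries where they do the work, as an engineer would, in place of code of your own. Each camera call takes 0.05 s, during which the arm holds its last target. There are 200 camera calls.

## Working session

There is one attempt and no reset: what is moved stays moved. The work goes in short steps, Python scripts to look and compute and a tool call to move; the robot and the scene stay as the last step left them, time stands still between calls to the robot, and variables do not carry over. Pictures are saved under pics/ and viewed, at most 10 in all, crops included, and the job is handed in when it is done.

Besides the shell and the picture viewer there is one more tool, called by a JSON object that holds its "api" and its "payload", one argument or row to a line. carry_out: Moves the arm, as the interface text tells. Scaled input: -1 to 1 covers 0.15 m each way for a shift and pi rad each way for a turn. Its arguments: {"type":"object","properties":{"steps":{"type":"array","items":{"type":"array","items":{"type":"number","minimum":-1,"maximum":1}}},"grip_force":{"type":"number"}},"required":["steps"]}

```bash
mkdir -p pics; cat > h.py <<'E'
from plant import *
import numpy as np, cv2
def ray(cam,uv):
    m=camera_model(cam);K=np.array(m["K"]);V=np.array(m["view"]);k=m["k1"]
    d=np.linalg.inv(K)@[uv[0],uv[1],1.]; p=d[:2].copy();q=p.copy()
    for _ in range(20): q=p/(1+k*(q@q))
    R=V[:3,:3];return -R.T@V[:3,3], R.T@np.array([q[0],q[1],1.])
def at(cam,uv,z):
    o,d=ray(cam,uv);return o+d*(z-o[2])/d[2]
def proj(cam,P):
    m=camera_model(cam);V=np.array(m["view"]);c=V[:3,:3]@P+V[:3,3];s=c[:2]/c[2];s=s*(1+m["k1"]*(s@s));return (np.array(m["K"])@[s[0],s[1],1])[:2]
E
python3 - <<'E'
from h import *
for c in("scene","top"):
    im=snapshot(c);cv2.imwrite(f"pics/{c}0.png",im[:,:,::-1])
for n,z in(("pocket",.024),("copper_disc_center",.028),("keeper_pivot",.024),("keeper_post",.047),("rubber_disc_center",.028),("plate",0),("capacitor",.024)):
    for c in("top","scene"):
        for r in pinpoint(n,c)[:3]: print(n,c,np.round(r["xy"],1),round(r["confidence"],2),at(c,r["xy"],z).round(4))
print(get_obs())
E
```

```text
pocket top [129.5 184. ] 0.56 [0.5683 0.4082 0.024 ]
pocket top [285.3 195.8] 0.52 [ 0.5745 -0.0019  0.024 ]
pocket top [257.5 209. ] 0.21 [0.533 0.066 0.024]
pocket scene [254.6 228.7] 0.8 [0.5883 0.004  0.024 ]
copper_disc_center top [254. 285.] 0.91 [0.3393 0.0547 0.028 ]
copper_disc_center top [329.4 283.3] 0.65 [ 0.3608 -0.1315  0.028 ]
copper_disc_center top [285.9 230.7] 0.57 [ 0.4829 -0.0117  0.028 ]
copper_disc_center scene [310.9 186.8] 0.68 [ 0.3659 -0.0147  0.028 ]
copper_disc_center scene [336.8 204.5] 0.54 [0.3749 0.0831 0.028 ]
copper_disc_center scene [284.1 174.5] 0.54 [ 0.3769 -0.1054  0.028 ]
keeper_pivot top [260.2 176.4] 0.63 [0.6202 0.0679 0.024 ]
keeper_pivot scene [265.9 248.3] 0.94 [0.6158 0.0725 0.024 ]
keeper_pivot scene [404.9 338. ] 0.55 [0.5956 0.4379 0.024 ]
keeper_post top [279.3 158. ] 0.57 [0.6674 0.0224 0.047 ]
keeper_post scene [235.4 243.6] 0.82 [0.6718 0.0317 0.047 ]
rubber_disc_center top [255.6 210.7] 0.85 [0.5273 0.0701 0.028 ]
rubber_disc_center scene [291.1 232.2] 0.6 [0.5369 0.0767 0.028 ]
plate top [283.5 197.2] 0.77 [0.5762 0.0026 0.    ]
[... 406 characters left out ...]
636043e+01, -5.90812856e+00]), 'dq': array([-0.14060657, -0.00603557, -0.05446229, -0.12792477, -0.04430103,
       -0.07393401]), 'joint_torque': array([ 1.05910498e-03, -3.51671433e+01, -3.13439262e+01, -2.18284731e-04,
        6.49872868e-05,  3.53989520e-06]), 'tool_pos': array([ 0.15874902, -0.52661139,  0.30400635]), 'tool_rot': array([[ 9.57439123e-01,  2.88635269e-01,  8.79792476e-05],
       [ 2.88635281e-01, -9.57439103e-01, -1.96401257e-04],
       [ 2.75464423e-05,  2.13436162e-04, -9.99999977e-01]]), 'contact_force': array([ 0.25735083,  0.60366225, -0.04710299]), 'ft_torque': array([-0.02593606,  0.03336353,  0.00611749]), 'grip_force': 0.0, 'gripper_width': 0.9979888403311145}
```

View pics/top0.png

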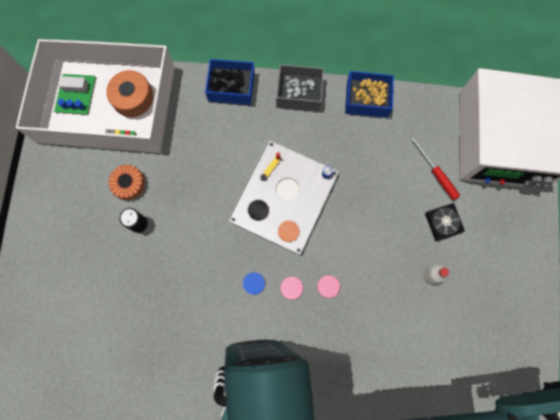

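View pics/scene0.png

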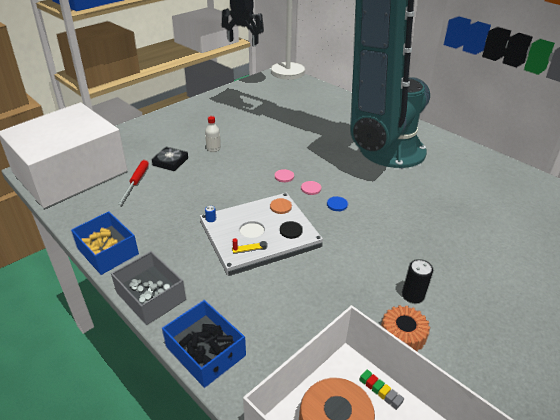

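The top view shows the plate turned: pocket ~(288,188), copper disc ~(289,231), rubber (258,210), boss ~(264,177), red post ~(279,156), small capacitor (328,172). The scene view agrees: pocket (252,230), copper (281,206), rubber (291,230), post (235,243). I'll refine these by colour.

```bash
cat > seg.py <<'E'
from h import *
def blob(m,near,r=25):
    n,l,s,c=cv2.connectedComponentsWithStats(m.astype(np.uint8))
    b=[i for i in range(1,n) if s[i,4]>8 and np.hypot(*(c[i]-near))<r]
    if not b:return None,0
    i=max(b,key=lambda i:s[i,4]);return c[i],s[i,4]
def masks(im):
    h=cv2.cvtColor(im,cv2.COLOR_RGB2HSV).astype(int);H,S,V=h[...,0],h[...,1],h[...,2]
    return dict(copper=(H>4)&(H<18)&(S>70)&(V>110),yellow=(H>19)&(H<33)&(S>110)&(V>120),red=((H<4)|(H>174))&(S>150)&(V>80),black=(V<60),white=(V>222)&(S<20))
E
python3 - <<'E'
from seg import *
near=dict(top=dict(copper=(289,231),yellow=(270,166),red=(279,156),black=(258,210),white=(288,188)),scene=dict(copper=(281,206),yellow=(249,247),red=(235,243),black=(291,230),white=(252,230)))
z=dict(copper=.032,yellow=.033,red=.047,black=.032,white=.016)
for c in near:
    im=cv2.imread(f"pics/{c}0.png")[:,:,::-1].copy();M=masks(im)
    u,v=map(int,near[c]["white"]);print(c,"px floor",im[v,u],"plate",im[v+25 if c=='top' else v-22,u])
    for k in M:
        p,a=blob(M[k],near[c][k],12)
        if p is not None: print(c,k,p.round(1),a,at(c,p,z[k]).round(4))
    big=cv2.resize(im[135:260,220:350] if c=="top" else im[185:280,190:330],None,fx=5 if c=="top" else 5,fy=5,interpolation=cv2.INTER_CUBIC)
    if c=="top":cv2.imwrite("pics/topc.png",big[:600,:,::-1])
    else:cv2.imwrite("pics/scenec.png",big[:,:,::-1])
E
```

```text
top px floor [239 237 231] plate [233 231 231]
top copper [288.2 230.9] 351 [ 0.4822 -0.0176  0.032 ]
top yellow [270.8 167.1] 110 [0.6453 0.0424 0.033 ]
top black [260.  204.4] 62 [0.5438 0.0603 0.032 ]
top white [284.7 197.8] 4744 [ 0.5711 -0.0008  0.016 ]
scene px floor [233 234 227] plate [219 221 220]
scene copper [280.6 205.5] 270 [ 0.4862 -0.0098  0.032 ]
scene yellow [247.4 247.5] 153 [0.6509 0.0484 0.033 ]
scene red [234.5 243.9] 43 [0.6738 0.031  0.047 ]
scene black [290.4 229.6] 295 [0.5348 0.0721 0.032 ]
scene white [251.6 230.4] 265 [ 0.5917 -0.0032  0.016 ]
```

View pics/topc.png

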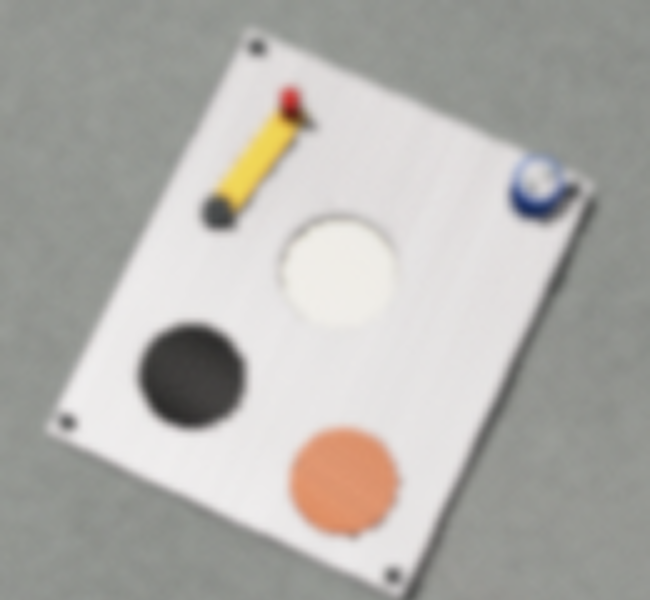

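```bash
python3 - <<'E'
from seg import *
from scipy.optimize import least_squares
f=lambda a,b:(a/5+219.6,b/5+134.6)
loc={(252,28):(.12,.1,.024),(593,185):(.12,-.1,.024),(48,430):(-.12,.1,.024),(407,595):(-.12,-.1,.024),(339,271):(.02,0,.02),(218,211):(.02,.07,.036)}
def T(p,q):
    c,s=np.cos(p[2]),np.sin(p[2]);return np.array([p[0]+c*q[0]-s*q[1],p[1]+s*q[0]+c*q[1],q[2]])
r=least_squares(lambda p:np.concatenate([at("top",f(*k),q[2])[:2]-T(p,q)[:2] for k,q in loc.items()]),[.57,0,-.4])
p=r.x;print("plate",p[:2],np.degrees(p[2]),(r.fun.reshape(-1,2)*1e3).round(1).tolist())
print("pocket",T(p,(.02,0,.024)),"pivot",T(p,(.02,.07,.024)))
print("copper",at("top",(288.2,230.9),.032),"rubber",at("top",f(192,376),.032),"posttop",at("top",f(291,99),.061))
print("px in scene of pocket",proj("scene",T(p,(.02,0,.018))),"pivot",proj("scene",T(p,(.02,.07,.036))),"copper",proj("scene",at("top",(288.2,230.9),.032)))
for c in("top","scene"):print(c,np.linalg.inv(np.array(camera_model(c)["view"]))[:3,3])
E
```

```text
plate [ 5.74895323e-01 -7.20559887e-05] -19.799954324452077 [[0.5, -1.1], [-1.3, 0.8], [0.1, 0.3], [0.7, -1.4], [0.9, 1.2], [-1.0, 0.3]]
pocket [ 0.59371294 -0.0068468   0.024     ] pivot [0.61742455 0.05901487 0.024     ]
copper [ 0.48226439 -0.01755463  0.032     ] rubber [0.52934635 0.06398438 0.032     ] posttop [0.67201169 0.02674716 0.061     ]
px in scene of pocket [249.96995492 229.43556854] pivot [261.32484579 241.89941589] copper [279.52837254 203.47628129]
top [ 0.27834474 -0.00878226  1.22016168]
scene [1.1599962  0.64532579 0.77209051]
```

View pics/scenec.png

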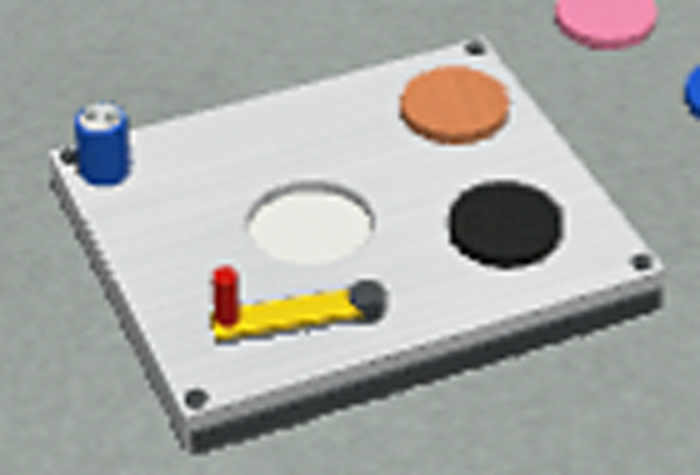

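Pocket ≈(0.594,−0.007), copper ≈(0.482,−0.018), plate yaw ≈−20° and keeper ≈1.38 rad. The scene camera differs by a few mm, so I'll check near the plate. I'll push with both fingertips part open, cradling the disc's back edge. First, move in.

{"api": "carry_out", "payload": {
  "steps": [
    [0,0,-0.02,0.11,0.22,0,0.3],
    [0,0,-0.04,0.24,0.48,0,0.3],
    [0,0,-0.06,0.36,0.72,0,0.3],
    [0,0,-0.063,0.46,0.95,0,0.3],
    [0,0,-0.063,0.48,1,0,0.3],
    [0,0,-0.063,0.48,1,0,0.3],
    [0,0,-0.063,0.48,1,0,0.3],
    [0,0,-0.063,0.48,1,0,0.3]
  ]
}}

```text
t: 1.6
tool_pos: [0.2303, -0.3776, 0.3038]
tool_rot: [[0.996, 0.093, -0.0], [0.093, -0.996, -0.0], [-0.0, 0.0, -1.0]]
contact_force: [-0.0, 0.2, 0.8]
gripper_width: 0.351
grip_force: 0.0
```

{"api": "carry_out", "payload": {
  "steps": [
    [0,0,0,0.12,0.25,0,0.3],
    [0,0,0,0.24,0.5,0,0.3],
    [0,0,0,0.36,0.75,0,0.3],
    [0,0,0,0.48,1,0,0.3],
    [0,0,0,0.48,1,0,0.3],
    [0,0,0,0.48,1,0,0.3],
    [0,0,0,0.48,1,0,0.3],
    [0,0,0,0.48,1,0,0.3]
  ]
}}

```text
t: 2.4
tool_pos: [0.3023, -0.2279, 0.3037]
tool_rot: [[0.996, 0.092, -0.001], [0.092, -0.996, 0.0], [-0.001, -0.0, -1.0]]
contact_force: [-0.4, 0.6, 0.0]
gripper_width: 0.347
grip_force: 0.0
```

{"api": "carry_out", "payload": {
  "steps": [
    [0,0,0,0.12,0.25,-0.1,0.3],
    [0,0,0,0.24,0.5,-0.2,0.3],
    [0,0,0,0.36,0.75,-0.3,0.3],
    [0,0,0,0.48,1,-0.4,0.3],
    [0,0,0,0.48,1,-0.5,0.3],
    [0,0,0,0.48,1,-0.5,0.3],
    [0,0,0,0.48,1,-0.5,0.3],
    [0,0,0,0.48,1,-0.5,0.3]
  ]
}}

```text
t: 3.2
tool_pos: [0.375, -0.0779, 0.2299]
tool_rot: [[0.996, 0.092, 0.001], [0.092, -0.996, -0.001], [0.001, 0.001, -1.0]]
contact_force: [-0.2, 0.5, 0.9]
gripper_width: 0.349
grip_force: 0.0
```

{"api": "carry_out", "payload": {
  "steps": [
    [0,0,0,0.1,0.15,-0.2,0.3],
    [0,0,0,0.2,0.3,-0.4,0.3],
    [0,0,0,0.25,0.35,-0.6,0.3],
    [0,0,0,0.25,0.36,-0.77,0.3],
    [0,0,0,0.25,0.36,-0.77,0.3],
    [0,0,0,0.25,0.36,-0.77,0.3],
    [0,0,0,0.25,0.36,-0.77,0.3],
    [0,0,0,0.25,0.36,-0.77,0.3]
  ]
}}

```text
t: 4.0
tool_pos: [0.4135, -0.0233, 0.1155]
tool_rot: [[0.996, 0.094, 0.004], [0.094, -0.996, -0.001], [0.004, 0.001, -1.0]]
contact_force: [0.8, -0.6, 0.2]
gripper_width: 0.347
grip_force: 0.0
```

```bash
python3 - <<'E'
from seg import *
o=get_obs();p=o["tool_pos"];R=o["tool_rot"];print(p,o["gripper_width"])
out=[]
for c,(u,v) in(("top",(285,215)),("scene",(270,195))):
    im=snapshot(c).copy();big=cv2.resize(im[v-40:v+40,u-50:u+50],None,fx=5,fy=5,interpolation=cv2.INTER_CUBIC)
    for s in(1,-1):
        for x in(-.011,.011):
            q=proj(c,p+R@[x,s*.015,.072]);k=((q-[u-50,v-40])*5+2).round().astype(int)
            cv2.drawMarker(big,(int(k[0]),int(k[1])),(0,255,0),cv2.MARKER_CROSS,10,1)
    out.append(big)
cv2.imwrite("pics/near.png",np.vstack(out)[:,:,::-1][:800])
a=np.hstack(out);cv2.imwrite("pics/near.png",cv2.resize(a,(800,320))[:,:,::-1])
E
```

```text
[ 0.41346247 -0.02334946  0.11554129] 0.3471792892322967
```

View pics/near.png

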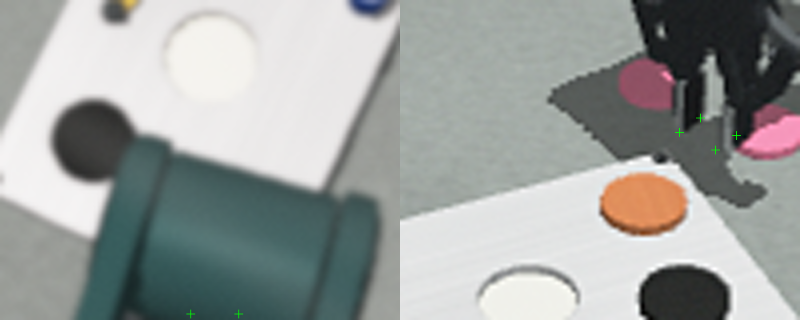

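The scene view shows the tips slightly right of and below where the calibration puts them (~1.5–2 px). That matches the offset I saw for the plate features, so the scene camera is the biased one and I'll trust the top-camera positions. Next I lower beside the plate and align.

{"api": "carry_out", "payload": {
  "steps": [
    [0,0,0,0,-0.01,-0.04,0.3],
    [0,0,0,0,-0.01,-0.07,0.3],
    [0,0,0,0,-0.01,-0.09,0.3],
    [0,0,0,0,-0.01,-0.09,0.3],
    [0,0,0,0,-0.01,-0.09,0.3],
    [0,0,0,0,-0.01,-0.09,0.3],
    [0,0,0,0,-0.01,-0.09,0.3],
    [0,0,0,0,-0.01,-0.09,0.3]
  ]
}}

```text
t: 4.9
tool_pos: [0.4123, -0.0241, 0.1001]
tool_rot: [[0.995, 0.095, 0.0], [0.095, -0.995, -0.0], [0.0, 0.0, -1.0]]
contact_force: [1.3, -0.5, -0.8]
gripper_width: 0.352
grip_force: 0.0
```

{"api": "carry_out", "payload": {
  "steps": [
    [0,0,0,0.03,0.003,0,0.3],
    [0,0,0,0.06,0.006,0,0.3],
    [0,0,0,0.09,0.009,0,0.3],
    [0,0,0,0.12,0.012,0,0.3],
    [0,0,0,0.15,0.015,0,0.3],
    [0,0,0,0.18,0.018,0,0.3],
    [0,0,0,0.2,0.02,0,0.3],
    [0,0,0,0.22,0.022,0,0.3]
  ]
}}

```text
t: 5.7
tool_pos: [0.4455, -0.0207, 0.0999]
tool_rot: [[0.995, 0.095, -0.0], [0.095, -0.995, -0.0], [-0.0, 0.0, -1.0]]
contact_force: [-0.6, 0.1, 0.3]
gripper_width: 0.352
grip_force: 0.0
```

{"api": "carry_out", "payload": {
  "steps": [
    [0,0,0,0.02,0.002,0,0.3],
    [0,0,0,0.04,0.004,0,0.3],
    [0,0,0,0.06,0.006,0,0.3],
    [0,0,0,0.08,0.008,0,0.3],
    [0,0,0,0.1,0.01,0,0.3],
    [0,0,0,0.12,0.012,0,0.3],
    [0,0,0,0.14,0.014,0,0.3],
    [0,0,0,0.16,0.016,0,0.3]
  ]
}}

```text
t: 6.5
tool_pos: [0.4695, -0.0184, 0.0999]
tool_rot: [[0.996, 0.095, -0.0], [0.095, -0.996, -0.0], [-0.0, 0.0, -1.0]]
contact_force: [-0.5, 0.6, -0.3]
gripper_width: 0.349
grip_force: 0.4
```

```bash
python3 - <<'E'
from seg import *
o=get_obs();print(o["tool_pos"],o["contact_force"])
im=snapshot("scene").copy();cv2.imwrite("pics/s2.png",cv2.resize(im[170:270,190:330],None,fx=5,fy=5,interpolation=cv2.INTER_CUBIC)[:,:,::-1])
E
```

```text
[ 0.46949028 -0.01839958  0.09990739] [-0.45668917  0.61671425 -0.32213589]
```

View pics/s2.png

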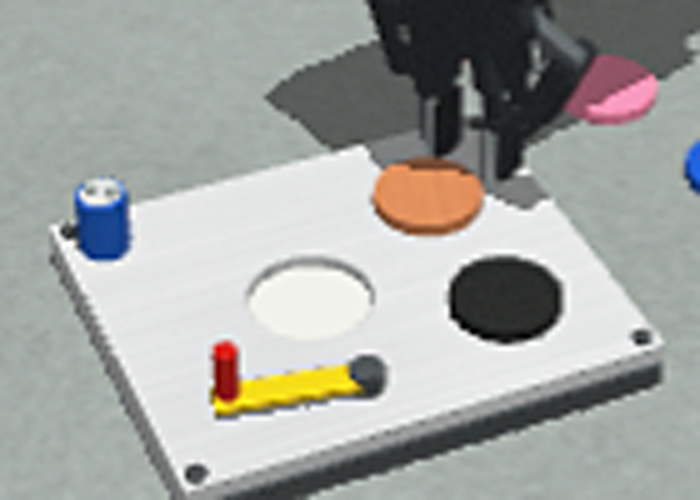

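The disc has moved with the cradle: its centre is now at crop ~(428,195), was (455,175), and it's heading for the pocket at (311,297). Continuing.

{"api": "carry_out", "payload": {
  "steps": [
    [0,0,0,0.02,0.002,0,0.3],
    [0,0,0,0.04,0.004,0,0.3],
    [0,0,0,0.06,0.006,0,0.3],
    [0,0,0,0.08,0.008,0,0.3],
    [0,0,0,0.1,0.01,0,0.3],
    [0,0,0,0.12,0.012,0,0.3],
    [0,0,0,0.14,0.014,0,0.3],
    [0,0,0,0.16,0.016,0,0.3]
  ]
}}

```text
t: 7.35
tool_pos: [0.4935, -0.016, 0.0999]
tool_rot: [[0.996, 0.095, 0.0], [0.095, -0.996, -0.0], [0.0, 0.0, -1.0]]
contact_force: [-1.2, 0.4, -0.4]
gripper_width: 0.355
grip_force: 0.4
```

{"api": "carry_out", "payload": {
  "steps": [
    [0,0,0,0.02,0.002,0,0.3],
    [0,0,0,0.04,0.004,0,0.3],
    [0,0,0,0.06,0.006,0,0.3],
    [0,0,0,0.08,0.008,0,0.3],
    [0,0,0,0.1,0.01,0,0.3],
    [0,0,0,0.12,0.012,0,0.3],
    [0,0,0,0.14,0.014,0,0.3],
    [0,0,0,0.16,0.016,0,0.3]
  ]
}}

```text
t: 8.15
tool_pos: [0.5175, -0.0136, 0.0999]
tool_rot: [[0.996, 0.095, 0.0], [0.095, -0.996, -0.0], [0.0, 0.0, -1.0]]
contact_force: [-0.1, -0.9, -0.5]
gripper_width: 0.351
grip_force: 0.4
```

{"api": "carry_out", "payload": {
  "steps": [
    [0,0,0,0.02,0.002,0,0.3],
    [0,0,0,0.04,0.004,0,0.3],
    [0,0,0,0.06,0.006,0,0.3],
    [0,0,0,0.08,0.008,0,0.3],
    [0,0,0,0.1,0.01,0,0.3],
    [0,0,0,0.12,0.012,0,0.3],
    [0,0,0,0.14,0.014,0,0.3],
    [0,0,0,0.16,0.016,0,0.3]
  ]
}}

```text
t: 8.95
tool_pos: [0.5415, -0.0112, 0.1]
tool_rot: [[0.996, 0.095, 0.0], [0.095, -0.996, -0.0], [0.0, 0.0, -1.0]]
contact_force: [-0.7, -0.5, 0.4]
gripper_width: 0.35
grip_force: 0.5
```

```bash
python3 - <<'E'
from seg import *
o=get_obs();print(o["tool_pos"],o["contact_force"])
im=snapshot("scene").copy();cv2.imwrite("pics/s3.png",cv2.resize(im[170:270,190:330],None,fx=5,fy=5,interpolation=cv2.INTER_CUBIC)[:,:,::-1])
E
```

```text
[ 0.54148917 -0.01118786  0.09998128] [-0.74331693 -0.54877414  0.35001274]
```

View pics/s3.png

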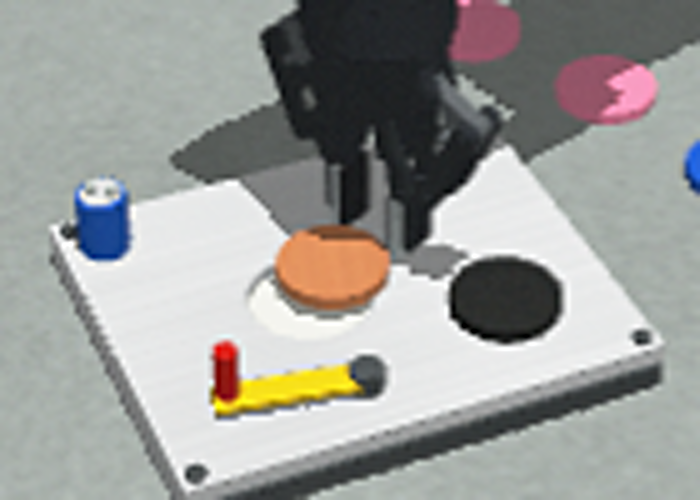

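The disc overhangs the pocket, with its top centre at (333,265) against a pocket centre of ~(311,297), and it's on line. Now the slow final push.

{"api": "carry_out", "payload": {
  "steps": [
    [0,0,0,0.015,0.0015,0,0.3],
    [0,0,0,0.03,0.003,0,0.3],
    [0,0,0,0.045,0.0045,0,0.3],
    [0,0,0,0.06,0.006,0,0.3],
    [0,0,0,0.075,0.0075,0,0.3],
    [0,0,0,0.09,0.009,0,0.3],
    [0,0,0,0.105,0.0105,0,0.3],
    [0,0,0,0.12,0.012,0,0.3]
  ]
}}

```text
t: 9.8
tool_pos: [0.5594, -0.0094, 0.0998]
tool_rot: [[0.996, 0.095, -0.0], [0.095, -0.996, -0.0], [-0.0, 0.0, -1.0]]
contact_force: [-0.6, -0.1, 0.1]
gripper_width: 0.352
grip_force: 0.2
```

```bash
python3 - <<'E'
from seg import *
o=get_obs();print(o["tool_pos"],o["contact_force"])
im=snapshot("scene").copy();cv2.imwrite("pics/s4.png",cv2.resize(im[170:270,190:330],None,fx=5,fy=5,interpolation=cv2.INTER_CUBIC)[:,:,::-1])
E
```

```text
[ 0.55943236 -0.00937658  0.09984567] [-0.5933209  -0.10052914  0.11713859]
```

View pics/s4.png

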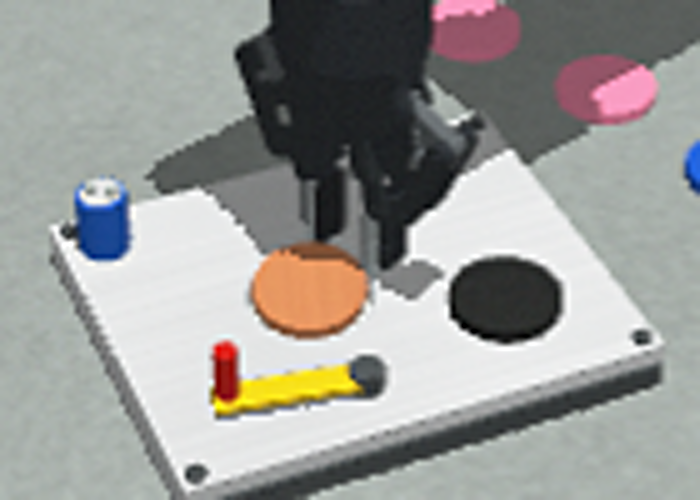

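The disc is almost over the pocket (top centre ~(310,290), flush would be ~297) but a rim edge is still visible. I'll push about 4.5 mm more.

{"api": "carry_out", "payload": {
  "steps": [
    [0,0,0,0.005,0.0005,0,0.3],
    [0,0,0,0.01,0.001,0,0.3],
    [0,0,0,0.015,0.0015,0,0.3],
    [0,0,0,0.02,0.002,0,0.3],
    [0,0,0,0.025,0.0025,0,0.3],
    [0,0,0,0.03,0.003,0,0.3],
    [0,0,0,0.03,0.003,0,0.3],
    [0,0,0,0.03,0.003,0,0.3]
  ]
}}

```text
t: 10.65
tool_pos: [0.5637, -0.0089, 0.0999]
tool_rot: [[0.996, 0.095, -0.0], [0.095, -0.996, -0.0], [-0.0, 0.0, -1.0]]
contact_force: [-0.5, 0.3, 0.6]
gripper_width: 0.347
grip_force: 0.0
```

```bash
python3 - <<'E'
from seg import *
o=get_obs();print(o["tool_pos"],o["contact_force"])
im=snapshot("scene").copy();cv2.imwrite("pics/s5.png",cv2.resize(im[200:260,210:300],None,fx=8,fy=8,interpolation=cv2.INTER_CUBIC)[:,:,::-1])
E
```

```text
[ 0.56374878 -0.00893756  0.09994611] [-0.5385737   0.29448656  0.55147011]
```

View pics/s5.png

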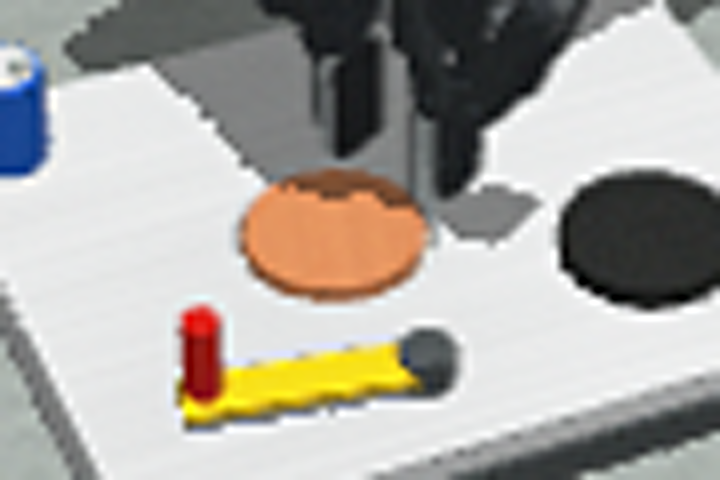

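```bash
python3 - <<'E'
from seg import *
b=np.array([251.8,229])-proj("scene",np.array([.594,-.0063,.024]))
b2=np.array([280.6,204.6])-proj("scene",np.array([.4823,-.01755,.032]));print("bias",b,b2)
for P in((.598,-.0055,.032),(.5965,-.006,.024),(.594,-.0063,.024),(.5915,-.0065,.024)):print(P,proj("scene",np.array(P))+(b+b2)/2)
print(proj("scene",np.array([.594,-.0063,.024]))-proj("scene",np.array([.594,-.0063,.016])))
E
```

```text
bias [1.81830539 1.27206891] [1.08024497 1.11699636]
(0.598, -0.0055, 0.032) [250.3475751  227.31542973]
(0.5965, -0.006, 0.024) [250.74482481 229.44870258]
(0.594, -0.0063, 0.024) [251.43096979 228.92246373]
(0.5915, -0.0065, 0.024) [252.14297265 228.41722719]
[-0.06815444 -2.48915516]
```

{"api": "carry_out", "payload": {
  "steps": [
    [0,0,0,-0.05,-0.005,0,0.3],
    [0,0,0,-0.1,-0.01,0,0.3],
    [0,0,0,-0.15,-0.015,0.1,0.3],
    [0,0,0,-0.2,-0.02,0.2,0.3],
    [0,0,0,-0.25,-0.2,0.3,0.3],
    [0,0,0,-0.3,-0.5,0.4,0.6],
    [0,0,0,-0.3,-0.8,0.5,1],
    [0,0,0,-0.3,-1,0.5,1]
  ]
}}

```text
t: 11.5
tool_pos: [0.5188, -0.1617, 0.178]
tool_rot: [[0.996, 0.093, 0.005], [0.093, -0.996, -0.003], [0.005, 0.004, -1.0]]
contact_force: [-0.2, 0.3, 0.4]
gripper_width: -0.002
grip_force: 0.0
```

```bash
python3 - <<'E'
from seg import *
o=get_obs();print(o["tool_pos"],o["contact_force"])
A=snapshot("scene").copy();B=snapshot("top").copy()
a=cv2.resize(A[200:260,215:275],(400,400),interpolation=cv2.INTER_CUBIC);b=cv2.resize(B[145:205,255:315],(400,400),interpolation=cv2.INTER_CUBIC)
cv2.imwrite("pics/s6.png",np.hstack([a,b])[:,:,::-1])
p,n=blob(masks(B)["copper"],(288,189),15)
if p is not None:print(p,n,at("top",p,.024),at("top",p,.032))
E
```

```text
[ 0.51882663 -0.1617222   0.17797498] [-0.23231889  0.26096129  0.41929477]
[288.17109145 189.37463127] 339 [ 0.5922532  -0.00780675  0.024     ] [ 0.59015376 -0.00781327  0.032     ]
```

View pics/s6.png

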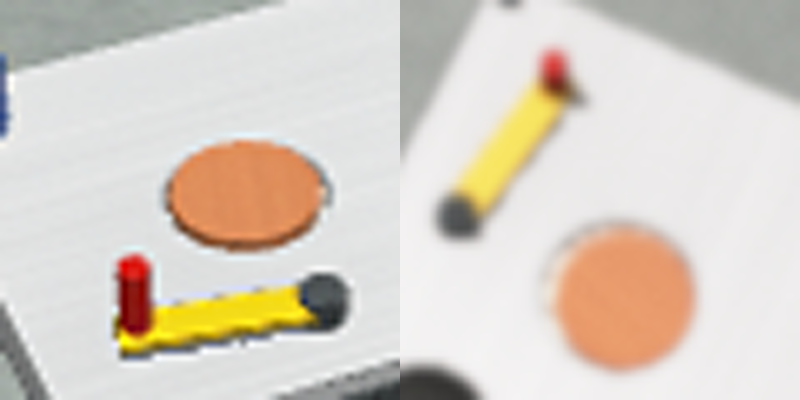

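The disc is flush in the pocket: the top view shows the thin pocket gap at its upper left, and its scene position matches z = 24 mm. Next is the keeper: I swing the closed fingertips behind the red post, then follow its arc while turning the tool.

{"api": "carry_out", "payload": {
  "steps": [
    [0,0,0.03,0.12,0.13,0,1],
    [0,0,0.06,0.27,0.3,0,1],
    [0,0,0.09,0.42,0.46,0,1],
    [0,0,0.12,0.57,0.62,0,1],
    [0,0,0.15,0.66,0.73,0,1],
    [0,0,0.15,0.66,0.73,0,1],
    [0,0,0.15,0.66,0.73,0,1],
    [0,0,0.15,0.66,0.73,0,1]
  ]
}}

```text
t: 12.4
tool_pos: [0.6168, -0.0497, 0.1747]
tool_rot: [[0.845, 0.535, -0.001], [0.535, -0.845, -0.0], [-0.001, -0.0, -1.0]]
contact_force: [-0.8, -0.4, -0.5]
gripper_width: -0.003
grip_force: 0.0
```

{"api": "carry_out", "payload": {
  "steps": [
    [0,0,0.03,0.12,0.18,0,1],
    [0,0,0.06,0.24,0.36,0,1],
    [0,0,0.09,0.36,0.54,0,1],
    [0,0,0.12,0.49,0.73,0,1],
    [0,0,0.15,0.49,0.73,0,1],
    [0,0,0.15,0.49,0.73,0,1],
    [0,0,0.15,0.49,0.73,0,1],
    [0,0,0.15,0.49,0.73,0,1]
  ]
}}

```text
t: 13.2
tool_pos: [0.6908, 0.0588, 0.1751]
tool_rot: [[0.511, 0.859, -0.0], [0.859, -0.511, -0.0], [-0.0, 0.0, -1.0]]
contact_force: [0.1, 0.1, 0.3]
gripper_width: 0.002
grip_force: 0.0
```

```bash
python3 - <<'E'
from seg import *
o=get_obs();p=o["tool_pos"];yaw=np.degrees(np.arctan2(*o["tool_rot"][[1,0],0]));print(p,yaw,o["joint_positions"].round(1))
piv=np.array([.6172,.0591])
for th,off in((-30.6,37),(-30.6,18),(-45,17),(-58,17),(-71,17),(-84,17),(-97,17),(-109.8,17),(-112,16)):
    t=np.radians(th);q=piv+.065*np.array([np.cos(t),np.sin(t)])+off/1e3*np.array([-np.sin(t),np.cos(t)]);print(th,off,q.round(4),"yaw",th+90)
E
```

```text
[0.69081183 0.05884652 0.17510983] 59.25810262371891 [ 0.2 26.1 67.1 -0.  86.8 30.9]
-30.6 37 [0.692  0.0579] yaw 59.4
-30.6 18 [0.6823 0.0415] yaw 59.4
-45 17 [0.6752 0.0252] yaw 45
-58 17 [0.6661 0.013 ] yaw 32
-71 17 [0.6544 0.0032] yaw 19
-84 17 [ 0.6409 -0.0038] yaw 6
-97 17 [ 0.6262 -0.0075] yaw -7
-109.8 17 [ 0.6112 -0.0078] yaw -19.799999999999997
-112 16 [ 0.6077 -0.0072] yaw -22
```

{"api": "carry_out", "payload": {
  "steps": [
    [0,0,0,0,0,-0.1,1],
    [0,0,0,0,0,-0.2,1],
    [0,0,0,0,0,-0.3,1],
    [0,0,0,0,0,-0.4,1],
    [0,0,0,0,0,-0.4,1],
    [0,0,0,0,0,-0.4,1],
    [0,0,0,-0.02,-0.04,-0.4,1],
    [0,0,0,-0.04,-0.08,-0.4,1]
  ]
}}

```text
t: 14.0
tool_pos: [0.6857, 0.0477, 0.1162]
tool_rot: [[0.508, 0.861, 0.002], [0.861, -0.508, -0.0], [0.001, 0.002, -1.0]]
contact_force: [-0.2, -0.2, 0.3]
gripper_width: -0.0
grip_force: 0.0
```

{"api": "carry_out", "payload": {
  "steps": [
    [0,0,0,-0.01,-0.02,0,1],
    [0,0,-0.01,-0.025,-0.045,0,1],
    [0,0,-0.03,-0.035,-0.07,0,1],
    [0,0,-0.05,-0.045,-0.1,0,1],
    [0,0,-0.065,-0.055,-0.125,0,1],
    [0,0,-0.08,-0.065,-0.145,0,1],
    [0,0,-0.08,-0.065,-0.145,0,1],
    [0,0,-0.08,-0.065,-0.145,0,1]
  ]
}}

```text
t: 14.8
tool_pos: [0.6754, 0.0261, 0.1151]
tool_rot: [[0.707, 0.708, 0.0], [0.708, -0.707, -0.0], [0.0, 0.0, -1.0]]
contact_force: [-0.5, -0.3, -0.5]
gripper_width: 0.003
grip_force: 0.0
```

```bash
python3 - <<'E'
from seg import *
o=get_obs();print(o["tool_pos"],o["contact_force"],o["tool_rot"][:,0])
A=snapshot("scene").copy();cv2.imwrite("pics/s7.png",cv2.resize(A[180:270,190:310],None,fx=5,fy=5,interpolation=cv2.INTER_CUBIC)[:,:,::-1])
E
```

```text
[0.67544287 0.02607491 0.11513965] [-0.45814707 -0.33604665 -0.49220571] [7.06619967e-01 7.07593257e-01 6.56326596e-05]
```

View pics/s7.png

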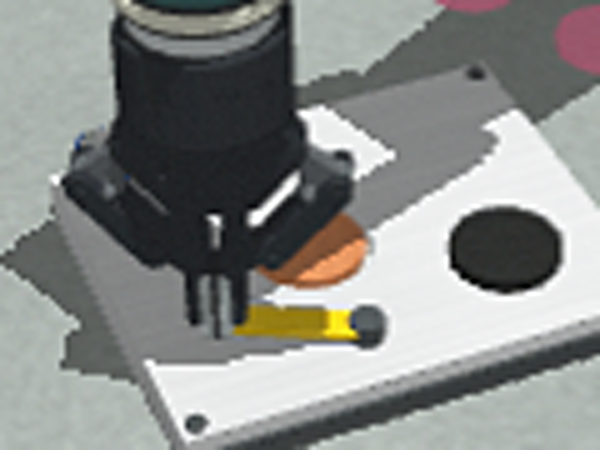

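The keeper is moving: the yellow arm has swung, and the fingertips sit behind the post at crop ~(220,310). That was my eleventh picture, one more than the ten allowed, so from here I check by numbers only. Continuing the arc.

{"api": "carry_out", "payload": {
  "steps": [
    [0,0,-0.018,-0.015,-0.02,0,1],
    [0,0,-0.036,-0.03,-0.042,0,1],
    [0,0,-0.054,-0.045,-0.063,0,1],
    [0,0,-0.072,-0.06,-0.082,0,1],
    [0,0,-0.09,-0.078,-0.1,0,1],
    [0,0,-0.108,-0.097,-0.117,0,1],
    [0,0,-0.126,-0.117,-0.132,0,1],
    [0,0,-0.144,-0.138,-0.147,0,1]
  ]
}}

```text
t: 15.65
tool_pos: [0.6549, 0.0046, 0.1151]
tool_rot: [[0.945, 0.326, 0.001], [0.326, -0.945, 0.0], [0.001, -0.0, -1.0]]
contact_force: [0.9, 0.9, 1.1]
gripper_width: 0.004
grip_force: 0.4
```

{"api": "carry_out", "payload": {
  "steps": [
    [0,0,-0.018,-0.021,-0.013,0,1],
    [0,0,-0.036,-0.043,-0.025,0,1],
    [0,0,-0.054,-0.066,-0.037,0,1],
    [0,0,-0.072,-0.09,-0.047,0,1],
    [0,0,-0.09,-0.114,-0.055,0,1],
    [0,0,-0.108,-0.138,-0.062,0,1],
    [0,0,-0.126,-0.163,-0.067,0,1],
    [0,0,-0.144,-0.188,-0.071,0,1]
  ]
}}

```text
t: 16.45
tool_pos: [0.6268, -0.0062, 0.1152]
tool_rot: [[0.993, -0.12, 0.001], [-0.12, -0.993, 0.0], [0.001, -0.0, -1.0]]
contact_force: [-0.6, 0.7, 0.3]
gripper_width: 0.0
grip_force: 0.4
```

{"api": "carry_out", "payload": {
  "steps": [
    [0,0,-0.01,-0.012,-0.001,0,1],
    [0,0,-0.02,-0.025,-0.002,0,1],
    [0,0,-0.03,-0.038,-0.003,0,1],
    [0,0,-0.04,-0.05,-0.003,0,1],
    [0,0,-0.05,-0.062,-0.003,0,1],
    [0,0,-0.06,-0.075,-0.003,0,1],
    [0,0,-0.07,-0.088,-0.003,0,1],
    [0,0,-0.071,-0.094,-0.002,0,1]
  ]
}}

```text
t: 17.25
tool_pos: [0.6127, -0.0067, 0.1151]
tool_rot: [[0.942, -0.335, 0.001], [-0.335, -0.942, -0.0], [0.001, -0.0, -1.0]]
contact_force: [0.5, 0.1, -0.3]
gripper_width: -0.001
grip_force: 0.4
```

Now I push on to the stop in small steps, watching the force.

{"api": "carry_out", "payload": {
  "steps": [
    [0,0,0,-0.004,0.001,0,1],
    [0,0,0,-0.007,0.002,0,1],
    [0,0,0,-0.01,0.003,0,1],
    [0,0,0,-0.012,0.004,0,1],
    [0,0,0,-0.012,0.004,0,1],
    [0,0,0,-0.012,0.004,0,1],
    [0,0,0,-0.012,0.004,0,1],
    [0,0,0,-0.012,0.004,0,1]
  ]
}}

```text
t: 18.05
tool_pos: [0.6111, -0.0063, 0.1152]
tool_rot: [[0.942, -0.335, 0.001], [-0.335, -0.942, -0.0], [0.001, -0.0, -1.0]]
contact_force: [3.2, -0.1, -0.1]
gripper_width: -0.003
grip_force: 1.7
```

```bash
python3 - <<'E'
from seg import *
o=get_obs();print(o["tool_pos"],o["contact_force"],o["ft_torque"])
A=snapshot("scene").copy();M=masks(A)
for k,z in(("red",.047),("yellow",.033)):
    p,n=blob(M[k],(251,231),25);print(k,p,n, None if p is None else at("scene",np.array(p)-[1.5,1.2],z))
print("expected post px",proj("scene",np.array([.5954,-.0021,.047]))+[1.5,1.2])
E
```

```text
[ 0.61107347 -0.00626827  0.11515546] [ 3.2072801  -0.14249991 -0.11115213] [-0.20453489 -0.47118589  0.01258151]
red [252.25       221.97222222] 36 [ 0.59312922 -0.00381885  0.047     ]
yellow [256.29464286 234.625     ] 112 [0.6062858  0.02455833 0.033     ]
expected post px [252.02581095 222.73233764]
```

Force has risen to 3.2 N near the expected stop position. I'll press slightly more to confirm it's the stop.

{"api": "carry_out", "payload": {
  "steps": [
    [0,0,0,-0.003,0.001,0,1],
    [0,0,0,-0.006,0.002,0,1],
    [0,0,0,-0.009,0.003,0,1],
    [0,0,0,-0.009,0.003,0,1],
    [0,0,0,-0.009,0.003,0,1],
    [0,0,0,-0.009,0.003,0,1],
    [0,0,0,-0.009,0.003,0,1],
    [0,0,0,-0.009,0.003,0,1]
  ]
}}

```text
t: 18.9
tool_pos: [0.6107, -0.0062, 0.1153]
tool_rot: [[0.942, -0.335, 0.004], [-0.335, -0.942, -0.001], [0.004, -0.0, -1.0]]
contact_force: [7.1, -2.1, -1.9]
gripper_width: 0.002
grip_force: 3.5
```

It's firmly against the stop: force rose to 7 N with almost no movement. Backing off, then up and clear.

{"api": "carry_out", "payload": {
  "steps": [
    [0,0,0,0.03,-0.01,0,1],
    [0,0,0,0.08,-0.027,0,1],
    [0,0,0,0.13,-0.045,0.02,1],
    [0,0,0,0.16,-0.055,0.2,1],
    [0,0,0,0.16,-0.055,0.45,1],
    [0,0,0,0.16,-0.055,0.7,1],
    [0,0,0,0.16,-0.2,0.9,1],
    [0,0,0,0.16,-0.4,1,1]
  ]
}}

```text
t: 19.7
tool_pos: [0.6345, -0.0649, 0.2695]
tool_rot: [[0.943, -0.332, 0.006], [-0.332, -0.943, -0.0], [0.005, -0.001, -1.0]]
contact_force: [0.8, -0.6, -0.4]
gripper_width: -0.001
grip_force: 0.0
```

{"api": "carry_out", "payload": {
  "steps": [
    [0,0,0,-0.1,-0.2,0,1],
    [0,0,0,-0.2,-0.4,0,1],
    [0,0,0,-0.4,-0.6,0,1],
    [0,0,0,-0.6,-0.8,0,1],
    [0,0,0,-0.8,-1,0,1],
    [0,0,0,-0.8,-1,0,1],
    [0,0,0,-0.8,-1,0,1],
    [0,0,0,-0.8,-1,0,1]
  ]
}}

```text
t: 20.5
tool_pos: [0.5139, -0.2152, 0.265]
tool_rot: [[0.942, -0.335, 0.0], [-0.335, -0.942, 0.001], [-0.0, -0.001, -1.0]]
contact_force: [0.2, 0.1, 0.7]
gripper_width: -0.0
grip_force: 0.0
```

```bash
python3 - <<'E'
from seg import *
print(get_obs()["tool_pos"])
for c,b in(("top",np.zeros(2)),("scene",np.array([1.5,1.2]))):
    A=snapshot(c).copy();M=masks(A);cv2.imwrite(f"pics/end_{c}.png",A[:,:,::-1]);g=proj(c,np.array([.594,-.0063,.03]))+b
    for k,P in(("red",(.5954,-.0021,.047)),("yellow",(.604,.022,.033)),("copper",(.5923,-.0078,.024)),("black",(.5293,.064,.032))):
        P=np.array(P);q=proj(c,P)+b;p,n=blob(M[k],q,12)
        print(c,k,p,n,"exp",q.round(1),None if p is None else at(c,p-b,P[2]).round(4))
E
```

```text
[ 0.51391932 -0.21519567  0.2650135 ]
top red None 0 exp [286.3 185.7] None
top yellow [274.71428571 182.55238095] 105 exp [277.1 183. ] [0.6047 0.0284 0.033 ]
top copper [288.94237288 189.84745763] 295 exp [288.2 189.4] [ 0.5912 -0.0099  0.024 ]
top black [261.         203.23529412] 17 exp [258.  209.8] [0.5472 0.0581 0.032 ]
scene red [251.83333333 222.19444444] 36 exp [252.  222.7] [ 0.5944 -0.0039  0.047 ]
scene yellow [256.2300885  234.57522124] 113 exp [256.3 233.7] [0.6063 0.0243 0.033 ]
scene copper [250.00961538 228.64903846] 208 exp [251.6 228.3] [ 0.5959 -0.0095  0.024 ]
scene black [290.42033898 229.61355932] 295 exp [291.1 228.2] [0.5343 0.0666 0.032 ]
```

```bash
python3 -c "
from plant import *
print(sign_off())"
```

```text
the job is handed in; nothing more can be done
None
```

The copper disc is seated flush in the pocket, the keeper is against its stop with its arm across the disc, and the rubber disc hasn't moved; handed in at about 21 s, though I viewed 11 pictures against the limit of 10.

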